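Load the relay test sockets and count the batch

ROBOT

A 7-joint arm with a two-finger parallel gripper is mounted at the origin on the work surface. World frame = base frame: x ahead of the robot, y to its left, z up, the work surface at z = 0. Lengths are in m, angles in rad, forces in N, time in s.
With the tool pointing down it reaches from about 0.425 to 0.925 m from the base axis. Payload 6.8 kg.
Tool frame: the origin (TCP) lies midway between the tips of the shut fingers; the grasp point (between the pads) lies 19 mm behind it (bot.hold_point_z is the distance from the TCP to the grasp point, in m); z points along the fingers, y is the line along which they close (so a half turn about z gives the same grasp; the last joint's range is limited). The gripper opens to 85 mm and grips with 20 to 120 N. Pads are 22 mm wide; open, the fingers measure 114 mm over their backs; the gripper's body (76 mm by 85 mm) begins 54 mm behind the grasp point. The pads swing forward as they close: fully open they stand 13 mm farther back than shut.
Start: joints at [-1.454, 0.477, 0.022, 1.555, -0.011, 1.109, -0.083], TCP at [0.15, 0.658, 0.231] pointing down, gripper open.
Joint ranges: [-2.96, 2.96], [-0.34, 2.1], [-1.41, 1.46], [0.24, 2.44], [-1.37, 4.51], [0.17, 1.92], [-2.96, 2.96]. Speed limits (rad/s): [2.39, 2.39, 3.14, 3.14, 3.14, 3.14, 3.14].

INTERFACE

Orientations are given as a unit quaternion [w, x, y, z].
In Python, from station import bot gives the robot as it stands. The module is installed in compiled form; this text tells all that it offers.
- The arm moves only by the tool step_arm, never from a script. Its argument "increments" is a list that holds one entry, the list of rows, each a list of 7 numbers: the opening, from -1 (shut) to 1 (fully open), then the shift along the tool's x, y, z in mm, then the turn, a rotation vector about the tool's x, y, z in degrees. In form: [[[grip, x, y, z, ax, ay, az], ...]]. A call has 1 to 10 rows; each row is the pose to reach, as a shift and turn from the pose commanded when the call began, along the tool's axes at that moment; what a row does not reach only later rows make up. A row lasts 1/12 s, in which the tool goes at most 41.7 mm and 7.16 degrees, less where a joint would pass 70% of its speed; a pose out of reach is approached as far as the arm can. A call with a gripper value outside its range is refused whole. The fingers move at their own pace and stop on an object; "force" is the grip in N (left out, the last holds). Time passes only in rows, so rows that repeat a pose let the fingers close. It gives the time, the measured TCP pose, the force, the opening and the grip force at its end, in the units of the state.
- bot.get_obs(): the state, without advancing time (a new reading comes with each control period).
- bot.read_camera(name): name is "scene" or "top" or "wrist"; returns a dict with "image" (480x640x3 uint8, red, green, blue), "camera_matrix" (3x3 intrinsics, pixels), "dist" ([k1, k2, p1, p2, k3] as OpenCV has them; the pictures are not rectified), "R" (3x3) and "t" (3): a world point X has camera coordinates R X + t. Camera axes: x right, y down, z forward; pixel columns grow to the right and rows downward; lengths in m; the calibration is good to about 2 mm. A picture is of the moment at which its call begins. There is no depth.
- bot.hand_in(): hands the job in; it is judged then, once.
The state is a dict: "t": time; "q": joint angles; "joint_vel": joint speeds; "joint_torque": joint torques, N m; "eef_pos": TCP position; "tool_rot": TCP orientation; "contact_force": force on the tool from outside, world axes, zero at the start; "torque": the same for the moment, N m; "gripper_width": opening from 0.0 (shut) to 1.0 (fully open); "grasp_force": force on a finger pad.
Only numpy, scipy, OpenCV 4.12 (cv2) and the standard library are available. Lean on these libraries where they do the work, as an engineer would, in place of code of your own. Each camera call takes 0.05 s, during which the arm holds its last target. There are 200 camera calls.

TASK

Clear the red failed relay out of its test socket into the red reject bin, and lay every white relay on the bench flat in a socket of its own and press that socket's cover down until its catch clicks and holds it shut. When all of them are shut in, swing the batch counter's red-knobbed lever all the way to its stop and let it spring back. Leave the flux bottle, the tip-cleaning tin and the solder spool where they are.

Things in the scene. Friction and masses are not known exactly. Their poses are not given: they have to be found in the camera images.
- socket1: clamshell test socket, one of three alike: fixed base 120 (x) by 56 (y) by 14 mm. Origin: centre of underside. Centred on top is the nest: floor at z = 14 mm, pocket 43 (x) by 31 (y) mm in blue walls with tops at z = 20 mm. Cover hinge along y at x = +40, z = +41 mm (posts to z = 48); catch block at x = -49 to -59, y = -15 to 15, top z = 40 mm. Without a relay, its cover may stay open or shut
- cover1 (a joint): angle of the hinged black cover of socket1: 0 = shut flat, grows as it opens, stop at 2.15 (leaning back past upright, away from the catch block). A light spring keeps it open; near 0 a latch pin at its front edge snaps under a sprung catch that holds it (about 8 N on the pad to press it in); caught, it reads below 0.03
- cover1_pad (a point): centre of the top of the yellow press pad (20 by 30 mm) on cover1, 62 mm from the hinge axis, 5 mm above the hinge plane. Cover: plate 80 mm long, 40 wide, 6 thick, its front edge 81 mm from the hinge. Shut, the pad is at x = -22, z = 46 mm in the socket's frame
- socket2: clamshell test socket, one of three alike: fixed base 120 (x) by 56 (y) by 14 mm. Origin: centre of underside. Centred on top is the nest: floor at z = 14 mm, pocket 43 (x) by 31 (y) mm in blue walls with tops at z = 20 mm. Cover hinge along y at x = +40, z = +41 mm (posts to z = 48); catch block at x = -49 to -59, y = -15 to 15, top z = 40 mm. Without a relay, its cover may stay open or shut
- cover2 (a joint): angle of the hinged black cover of socket2: 0 = shut flat, grows as it opens, stop at 2.15 (leaning back past upright, away from the catch block). A light spring keeps it open; near 0 a latch pin at its front edge snaps under a sprung catch that holds it (about 8 N on the pad to press it in); caught, it reads below 0.03
- cover2_pad (a point): centre of the top of the yellow press pad (20 by 30 mm) on cover2, 62 mm from the hinge axis, 5 mm above the hinge plane. Cover: plate 80 mm long, 40 wide, 6 thick, its front edge 81 mm from the hinge. Shut, the pad is at x = -22, z = 46 mm in the socket's frame
- socket3: clamshell test socket, one of three alike: fixed base 120 (x) by 56 (y) by 14 mm. Origin: centre of underside. Centred on top is the nest: floor at z = 14 mm, pocket 43 (x) by 31 (y) mm in blue walls with tops at z = 20 mm. Cover hinge along y at x = +40, z = +41 mm (posts to z = 48); catch block at x = -49 to -59, y = -15 to 15, top z = 40 mm. Without a relay, its cover may stay open or shut
- cover3 (a joint): angle of the hinged black cover of socket3: 0 = shut flat, grows as it opens, stop at 2.15 (leaning back past upright, away from the catch block). A light spring keeps it open; near 0 a latch pin at its front edge snaps under a sprung catch that holds it (about 8 N on the pad to press it in); caught, it reads below 0.03
- cover3_pad (a point): centre of the top of the yellow press pad (20 by 30 mm) on cover3, 62 mm from the hinge axis, 5 mm above the hinge plane. Cover: plate 80 mm long, 40 wide, 6 thick, its front edge 81 mm from the hinge. Shut, the pad is at x = -22, z = 46 mm in the socket's frame
- module1: white relay module, 38 (x) by 26 (y) by 22 mm high: green board 4 mm thick at the bottom, white case 34 by 24 by 18 mm on it, paper patch on top; about 50 g. Origin: centre of its underside, z up. It fits the nest with its long side along the socket's x, either way round; its top is then 2 mm under the shut cover. May be absent: two or three are on the bench
- module2: white relay module, 38 (x) by 26 (y) by 22 mm high: green board 4 mm thick at the bottom, white case 34 by 24 by 18 mm on it, paper patch on top; about 50 g. Origin: centre of its underside, z up. It fits the nest with its long side along the socket's x, either way round; its top is then 2 mm under the shut cover. May be absent: two or three are on the bench
- module3: white relay module, 38 (x) by 26 (y) by 22 mm high: green board 4 mm thick at the bottom, white case 34 by 24 by 18 mm on it, paper patch on top; about 50 g. Origin: centre of its underside, z up. It fits the nest with its long side along the socket's x, either way round; its top is then 2 mm under the shut cover. May be absent: two or three are on the bench
- reject: failed relay, same size as the white ones (38 x 26 x 22 mm) but with a red case; origin at the centre of its underside; lies in one of the sockets at the start
- bin: red open reject bin, fixed, 140 (x) by 120 (y) by 45 mm high, walls 4 mm; origin at the centre of its underside
- counter: batch counter, fixed grey box 70 (x, from -15 to +55) by 60 (y) by 40 mm high; a steel lever on top turns about the vertical axis through its origin
- lever (a joint): angle of the counter's lever: 0 = rest, stop at 1.1 rad, spring-returned (about 3 N at the knob at rest, 6 N at the stop). From above it swings clockwise: at 0 the arm points from the pivot to -x turned 0.55 rad towards -y of the counter, at the stop to -x turned 0.55 rad towards +y
- lever_knob (a point): centre of the top of the lever's red upright knob (diameter 14, 30 mm tall), 62 mm from the pivot axis, 82 mm above the bench; the lever arm under it is at 47 to 52 mm
- flux: flux bottle, diameter 36, 75 mm tall; bystander, leave alone
- tip_tin: brass-coloured tip-cleaning tin, diameter 60, 35 mm tall; bystander, leave alone
- spool: solder spool with blue flanges, diameter 54, 40 mm tall, standing on end; bystander, leave alone

How it is judged:
On the way, in this order (a step that is already met when the one before it is completed fails the run):
1. the red failed relay is in the reject bin and every white relay present lies flat in a socket with its cover caught shut (x of reject in the frame of bin between -0.068 and 0.068 m and y of reject in the frame of bin between -0.058 and 0.058 m and z of reject in the frame of bin below 0.035 m and ((horizontal distance between module1 and socket1 below 0.006 m and z of module1 in the frame of socket1 between 0.01 and 0.0175 m and angle between module1's own z axis and vertical below 0.12 rad and value of joint cover1 below 0.05 rad) or (horizontal distance between module1 and socket2 below 0.006 m and z of module1 in the frame of socket2 between 0.01 and 0.0175 m and angle between module1's own z axis and vertical below 0.12 rad and value of joint cover2 below 0.05 rad) or (horizontal distance between module1 and socket3 below 0.006 m and z of module1 in the frame of socket3 between 0.01 and 0.0175 m and angle between module1's own z axis and vertical below 0.12 rad and value of joint cover3 below 0.05 rad)) and ((horizontal distance between module2 and socket1 below 0.006 m and z of module2 in the frame of socket1 between 0.01 and 0.0175 m and angle between module2's own z axis and vertical below 0.12 rad and value of joint cover1 below 0.05 rad) or (horizontal distance between module2 and socket2 below 0.006 m and z of module2 in the frame of socket2 between 0.01 and 0.0175 m and angle between module2's own z axis and vertical below 0.12 rad and value of joint cover2 below 0.05 rad) or (horizontal distance between module2 and socket3 below 0.006 m and z of module2 in the frame of socket3 between 0.01 and 0.0175 m and angle between module2's own z axis and vertical below 0.12 rad and value of joint cover3 below 0.05 rad)) and ((horizontal distance between module3 and socket1 below 0.006 m and z of module3 in the frame of socket1 between 0.01 and 0.0175 m and angle between module3's own z axis and vertical below 0.12 rad and value of joint cover1 below 0.05 rad) or (horizontal distance between module3 and socket2 below 0.006 m and z of module3 in the frame of socket2 between 0.01 and 0.0175 m and angle between module3's own z axis and vertical below 0.12 rad and value of joint cover2 below 0.05 rad) or (horizontal distance between module3 and socket3 below 0.006 m and z of module3 in the frame of socket3 between 0.01 and 0.0175 m and angle between module3's own z axis and vertical below 0.12 rad and value of joint cover3 below 0.05 rad))), for 0.3 s.
2. the counter lever is swung to its stop (value of joint lever above 1 rad), for 0.05 s.
At the end, for the whole second after the job is handed in: Red relay inside the reject bin; every white relay present flat in a nest (centre within 6 mm, underside within 3.5 mm of its floor) under a cover caught shut (below 0.05 rad); after that the lever went to its stop (over 1.0 rad) and is back (below 0.12 rad) (all of step 1 and linear speed of each of module1, module2, module3, reject below 0.02 m/s and value of joint lever below 0.12 rad); the robot touches nothing.
It fails at once if the flux bottle was pushed away (over 30 mm) or knocked over (distance of flux from where it was at the start of the episode above 0.03 m or angle between flux's own z axis and vertical above 0.6 rad).
It fails at once if the tip-cleaning tin was pushed away (over 30 mm) or knocked over (distance of tip_tin from where it was at the start of the episode above 0.03 m or angle between tip_tin's own z axis and vertical above 0.6 rad).
It fails at once if the solder spool was pushed away (over 30 mm) or knocked over (distance of spool from where it was at the start of the episode above 0.03 m or angle between spool's own z axis and vertical above 0.6 rad).
Of module1, module2, module3 only 2 to 3 are there at a start; the rules pass over those that are not, and their reading is None.
At some moment in a run one of module1, module2, module3 may be knocked a few centimetres aside while the robot is not near it.
Once in a run the grip may slacken for a moment while it holds something.
It also fails if it takes over 210 s, if anything falls off the work surface, if the arm or the gripper's body presses on something with over 40 N, if the wrist force passes 120 N, or if a joint passes its speed limit or range.

## Working session

There is one attempt and no reset: what is moved stays moved. The work goes in short steps, Python scripts to look and compute and a tool call to move; the robot and the scene stay as the last step left them, time stands still between calls to the robot, and variables do not carry over. Pictures are saved under pics/ and viewed, at most 18 in all, crops included, and the job is handed in when it is done.

Besides the shell and the picture viewer there is one more tool, called after "Request:" as name(argument=value, ...), one argument or row to a line, values as JSON. step_arm: Moves the arm, as the interface text tells. Its arguments: {"type":"object","properties":{"increments":{"type":"array"},"force":{"type":"number"}},"required":["increments"]}

```bash
mkdir -p pics; python3 - <<'E'
from station import bot
import cv2,numpy as np
o=bot.get_obs();print(o['eef_pos'],o['tool_rot'],o['gripper_width'],bot.hold_point_z)
for n in("top","scene"):
    c=bot.read_camera(n);cv2.imwrite(f'pics/{n}0.png',c['image'][:,:,::-1]);print(n,c['camera_matrix'],c['dist'],c['R'],c['t'],-c['R'].T@c['t'])
E
```

```text
[0.15035452 0.65741182 0.23031227] [-2.08489743e-05  1.12165171e-01  9.93689135e-01 -9.36062136e-04] 1.001674044999982 0.0187
top [[528.94503061   0.         317.83884314]
 [  0.         528.94503061 232.33130617]
 [  0.           0.           1.        ]] [-0.00996377  0.          0.          0.          0.        ] [[ 0.02976719 -0.9995526  -0.00291702]
 [-0.98825109 -0.02899269 -0.15006402]
 [ 0.14991231  0.00734974 -0.98867198]] [-0.0104398   0.61710784  1.09307444] [ 4.46302944e-01 -5.77323666e-04  1.17326730e+00]
scene [[613.70424121   0.         322.82193607]
 [  0.         613.70424121 231.79387755]
 [  0.           0.           1.        ]] [-0.10224471  0.          0.          0.          0.        ] [[ 0.78003371  0.62573017 -0.00302738]
 [ 0.38251194 -0.48065616 -0.78908445]
 [-0.49520908  0.61435447 -0.61427727]] [-0.45634016 -0.19039941  1.55524685] [ 1.19896311 -0.76144369  0.80373006]
```

View pics/top0.png

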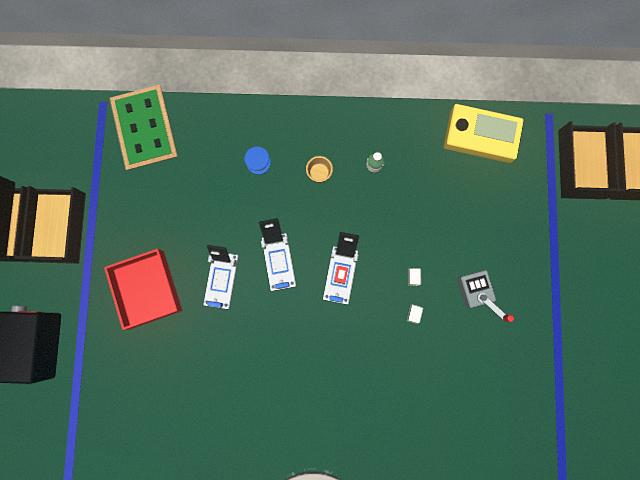

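View pics/scene0.png

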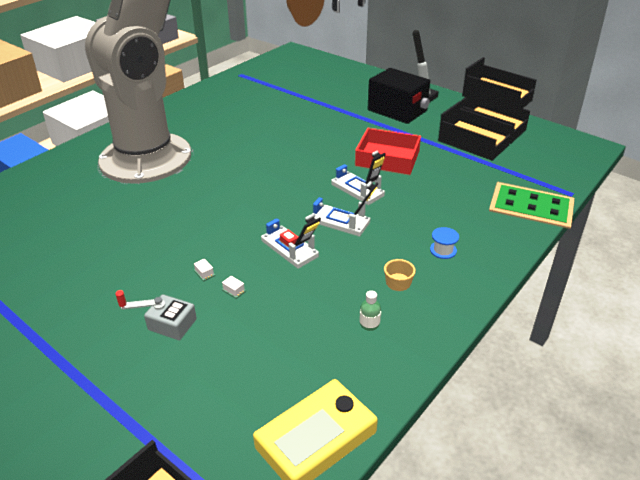

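Top view: the failed relay is in the socket at (341,272). Empty sockets are at (221,280) and (279,262), and two white relays at (414,276) and (415,314). The bin is at (143,289), the counter at (478,289) and its red knob at (510,318). The flux, tin and spool sit in a row near pixel row 165. The scene view agrees with this.

```bash
cat > h.py <<'E'
from station import bot
import cv2,numpy as np
from scipy.spatial.transform import Rotation as Ro
def und(c,uv):
    return cv2.undistortPoints(np.array(uv,float).reshape(-1,1,2),c['camera_matrix'],np.array(c['dist'])).reshape(-1,2)
def ray(c,uv,z):
    n=und(c,uv);d=np.c_[n,np.ones(len(n))]@c['R'];o=-c['R'].T@c['t']
    return o+d*((z-o[2])/d[:,2])[:,None]
def mask(im,k):
    h=cv2.cvtColor(im,cv2.COLOR_RGB2HSV);H,S,V=[h[...,i].astype(int) for i in range(3)]
    m={'red':((H<8)|(H>172))&(S>150)&(V>70),'blue':(H>100)&(H<125)&(S>120)&(V>70),
       'white':(S<45)&(V>190),'yellow':(H>18)&(H<35)&(S>120)&(V>100),'black':V<50}[k]
    return m.astype(np.uint8)
def blobs(im,k,amin=20):
    cs,_=cv2.findContours(mask(im,k),cv2.RETR_EXTERNAL,cv2.CHAIN_APPROX_NONE)
    return [c for c in cs if cv2.contourArea(c)>amin]
def rect(c,cnt,z):
    "min-area rectangle on plane z: centre, long side, short side, angle of long side (deg, mod 180)"
    P=ray(c,cnt.reshape(-1,2),z)[:,:2]
    (x,y),(w,h),a=cv2.minAreaRect((P*1000).astype(np.float32))
    if w<h:w,h,a=h,w,a+90
    return np.round([x,y,w,h,(a+90)%180-90],1)
def pose():
    o=bot.get_obs();w=o['tool_rot'];return np.array(o['eef_pos']),Ro.from_quat([w[1],w[2],w[3],w[0]])
def goal(p,yaw):
    "shift (mm) and rotvec (deg), tool axes, to TCP p (m), tool down with tool y at world angle yaw (deg), nearest half turn"
    P,R=pose();best=None
    for k in(0,180,-180):
        a=np.radians(yaw+k);y=np.array([np.cos(a),np.sin(a),0]);z=np.array([0,0,-1.]);T=Ro.from_matrix(np.c_[np.cross(y,z),y,z])
        r=(R.inv()*T).as_rotvec(degrees=True)
        if best is None or np.linalg.norm(r)<np.linalg.norm(best):best=r
    return np.round(R.inv().apply((np.array(p)-P)*1000),1),np.round(best,2)
E
python3 - <<'E'
from h import *
c=bot.read_camera("top");im=c['image']
for k,z in(('red',.036),('blue',.03),('white',.022),('yellow',.05)):
    for b in blobs(im,k,12):
        u=b.reshape(-1,2).mean(0)
        if 100<u[1]<340 and 90<u[0]<545: print(k,u.round(),cv2.contourArea(b),rect(c,b,z))
print(ray(c,[[510,318]],.082),ray(c,[[483,298]],.05),ray(c,[[257,160],[319,168],[375,162]],.035))
o=bot.get_obs();R=pose()[1].as_matrix()
w=bot.read_camera("wrist");print('wrist cam in tool',R.T@(-w['R'].T@w['t']-o['eef_pos']),w['R']@R,w['camera_matrix'][0],w['dist'])
E
```

```text
red [508. 318.] 44.5 [ 446.7 -401.2   21.5   12.6  -88.4]
red [341. 274.] 144.0 [529.4 -44.1  33.8  22.7 -10. ]
red [142. 289.] 3956.0 [485.9 380.7 144.5 130.3  21.3]
blue [214. 304.] 47.0 [458.2 226.   30.8   9.3  83.7]
blue [336. 298.] 42.0 [477.5 -35.3  27.3   9.2  80.5]
blue [281. 285.] 41.5 [503.1  82.8  29.1   8.9 -77. ]
blue [257. 160.] 538.0 [779.2 147.5  65.2  54.   28.5]
white [415. 314.] 151.0 [ 450.1 -206.6   33.9   23.3  -14. ]
white [488. 303.] 109.0 [ 471.7 -369.3   69.7   18.7   45.2]
white [472. 285.] 20.5 [ 514.1 -329.7   15.1    8.7    1.7]
white [477. 284.] 21.0 [ 518.3 -341.1   15.6    8.3   17.8]
white [483. 282.] 21.5 [ 522.1 -353.    16.2    8.4   17.8]
white [415. 276.] 143.0 [ 5.302e+02 -2.060e+02  3.280e+01  2.180e+01  2.000e-01]
white [221. 282.] 991.0 [510.6 216.9 117.6  54.5  -7.1]
white [340. 276.] 1001.5 [528.8 -43.4 117.1  55.3  -9.8]
white [280. 266.] 975.5 [553.3  92.7 116.8  54.6  12.3]
white [377. 156.] 40.0 [ 798.5 -119.9   16.4   16.1  -42.9]
white [498. 135.] 32.5 [ 872.2 -387.3   89.8   47.4   79.4]
white [498. 119.] 15.0 [ 894.3 -392.6   37.7    8.3   70.9]
yellow [319. 172.] 196.5 [751.    9.1  35.9  35.   83.3]
yellow [483. 133.] 3304.5 [ 849.7 -351.6  161.8  108.8   78.6]
[[ 0.44676732 -0.38911815  0.082     ]] [[ 0.48684177 -0.34451184  0.05      ]] [[ 0.77758312  0.14799117  0.035     ]
 [ 0.76322256  0.0096061   0.035     ]
 [ 0.7805745  -0.11433466  0.035     ]]
wrist cam in tool [ 8.05033193e-02 -1.40293761e-04 -1.42825408e-01] [[-5.86349304e-04  9.99999655e-01  5.88648631e-04]
 [-9.49734114e-01 -3.72595219e-04 -3.13057461e-01]
 [-3.13057134e-01 -7.42620711e-04  9.49734005e-01]] [418.64951551   0.         316.89756231] [-0.05050045  0.          0.          0.          0.        ]
```

```bash
python3 - <<'E'
from h import *
print(goal([.56,.30,.25],80),goal([.529,-.044,.20],80))
E
```

```text
(array([-479. , -257.4,  -19. ]), array([-0.06,  0.  , -2.88])) (array([-525.5, -599.6,   31.4]), array([-0.06,  0.  , -2.88]))
```

Request:
step_arm(
  increments=[
    [[1,-479,-257.4,-19,0,0,0],[1,-479,-257.4,-19,0,0,0],[1,-479,-257.4,-19,0,0,0],[1,-479,-257.4,-19,0,0,0],[1,-479,-257.4,-19,0,0,0],[1,-479,-257.4,-19,0,0,0],[1,-479,-257.4,-19,0,0,0],[1,-479,-257.4,-19,0,0,0],[1,-479,-257.4,-19,0,0,0],[1,-479,-257.4,-19,0,0,0]],
  ],
)

```text
t: 1.03
eef_pos: [0.4653, 0.3825, 0.246]
tool_rot: [-0.0, 0.112, 0.994, 0.0]
contact_force: [0.6, 0.6, -0.2]
gripper_width: 0.998
grasp_force: 0.0
```

Request:
step_arm(
  increments=[
    [[1,-46.5,-342,50,0,0,-2.9],[1,-46.5,-342,50,0,0,-2.9],[1,-46.5,-342,50,0,0,-2.9],[1,-46.5,-342,50,0,0,-2.9],[1,-46.5,-342,50,0,0,-2.9],[1,-46.5,-342,50,0,0,-2.9],[1,-46.5,-342,50,0,0,-2.9],[1,-46.5,-342,50,0,0,-2.9],[1,-46.5,-342,50,0,0,-2.9],[1,-46.5,-342,50,0,0,-2.9]],
  ],
)

```text
t: 1.87
eef_pos: [0.4319, 0.0358, 0.1954]
tool_rot: [-0.001, 0.091, 0.996, -0.001]
contact_force: [0.7, 1.1, -0.9]
gripper_width: 0.993
grasp_force: 0.0
```

```bash
cat > look.py <<'E'
from h import *
import sys
c=bot.read_camera("wrist");im=c['image'];print(pose()[0].round(4))
if len(sys.argv)>1: cv2.imwrite(f'pics/{sys.argv[1]}.png',im[:,:,::-1])
for k,z in(('red',.036),('blue',.020),('white',.022),('white',.014)):
    for b in blobs(im,k,250):
        r=rect(c,b,z)
        print(k,z,b.reshape(-1,2).mean(0).round(),cv2.contourArea(b),r)
E
python3 look.py w0
```

```text
[0.4327 0.0385 0.1957]
red 0.036 [246. 331.] 1163.0 [525.5 -41.9  41.   24.7 -10.8]
blue 0.02 [253. 317.] 367.0 [529.8 -43.1  52.   36.2  -9.5]
blue 0.02 [408. 325.] 2071.5 [554.8  93.5  52.7  36.2  12.3]
blue 0.02 [390. 279.] 696.5 [507.8  83.2  30.2  19.7 -77.6]
blue 0.02 [242. 274.] 696.5 [481.1 -37.9  32.5  18.1  79.7]
blue 0.02 [551. 254.] 2459.0 [511.2 217.7  51.6  37.8  -7.2]
blue 0.02 [567. 196.] 761.5 [462.5 231.   43.9  14.6  80. ]
white 0.022 [ 75. 354.] 780.5 [ 5.311e+02 -2.052e+02  3.430e+01  2.440e+01  3.000e-01]
white 0.022 [408. 324.] 1310.0 [552.6  93.   38.7  30.4  12.2]
white 0.022 [249. 315.] 6827.5 [524.9 -40.7 114.7  53.9  -9.4]
white 0.022 [ 39. 274.] 939.0 [ 450.3 -206.6   33.8   24.3  -13.6]
white 0.022 [404. 318.] 4045.5 [549.9  92.5 115.8  53.8  12.3]
white 0.022 [552. 231.] 6410.5 [504.4 214.8 109.7  53.7  -7. ]
white 0.014 [ 75. 354.] 780.5 [ 5.356e+02 -2.117e+02  3.510e+01  2.500e+01  3.000e-01]
white 0.014 [408. 324.] 1310.0 [557.7  94.1  39.7  31.1  12.2]
white 0.014 [249. 315.] 6827.5 [529.3 -43.  117.6  55.2  -9.4]
white 0.014 [ 39. 274.] 939.0 [ 452.7 -213.1   34.6   25.   -13.6]
white 0.014 [404. 318.] 4045.5 [554.9  93.6 118.7  55.1  12.3]
white 0.014 [552. 231.] 6410.5 [508.2 218.9 112.5  55.1  -7. ]
```

View pics/w0.png

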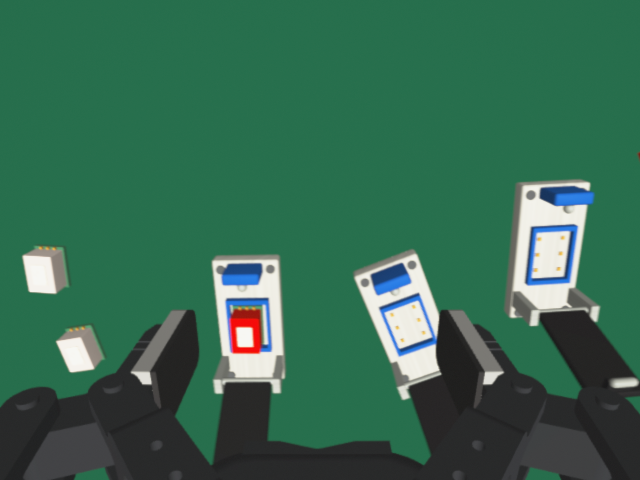

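The wrist view shows all three nests and both white relays. Its positions agree with the top view within about 1 mm: A (511,217), B (555,94), C (530,-43), relays (531,-205) and (450,-207).

```bash
python3 - <<'E'
from h import *
print(goal([.5295,-.043,.12],80.5))
E
```

```text
(array([-109.8,  -63. ,   75.7]), array([-0.01, -0.03, -0.73]))
```

Request:
step_arm(
  increments=[
    [[1,-110,-63,75,0,0,-0.7],[1,-110,-63,75,0,0,-0.7],[1,-110,-63,75,0,0,-0.7],[1,-110,-63,75,0,0,-0.7],[1,-110,-63,75,0,0,-0.7],[1,-110,-63,75,0,0,-0.7],[1,-110,-63,75,0,0,-0.7]],
  ],
)

```text
t: 2.5
eef_pos: [0.5305, -0.039, 0.1208]
tool_rot: [-0.0, 0.08, 0.997, 0.0]
contact_force: [-0.3, 0.3, 0.2]
gripper_width: 1.001
grasp_force: 0.0
```

```bash
python3 - <<'E'
from h import *
print(goal([.5295,-.043,.021],80.5))
E
python3 look.py w1
```

```text
(array([ 0.3, -4.2, 99.8]), array([ 0.04, -0.04,  0.33]))
[ 0.5305 -0.0389  0.1212]
red 0.036 [308. 236.] 2352.0 [527.7 -44.3  37.2  23.5 -10.4]
blue 0.02 [309. 230.] 4612.0 [529.9 -44.   51.   36.4  -9.2]
blue 0.02 [531. 234.] 4552.0 [554.7  92.3  52.6  37.8  12.4]
blue 0.02 [521. 159.] 1506.5 [505.2  86.4  39.3  16.6 -77.7]
blue 0.02 [309. 146.] 1049.5 [478.8 -36.1  31.2  12.   80.8]
white 0.022 [ 61. 272.] 1635.5 [ 5.308e+02 -2.059e+02  3.370e+01  2.390e+01  2.000e-01]
white 0.022 [309. 214.] 14226.5 [523.7 -42.7 106.7  52.9  -9.3]
white 0.022 [523. 205.] 11545.0 [550.5  88.7 112.4  52.8  12.3]
white 0.022 [ 16. 148.] 1758.5 [ 450.2 -206.4   33.7   22.   -13.9]
white 0.014 [ 61. 272.] 1635.5 [ 5.334e+02 -2.118e+02  3.480e+01  2.470e+01  2.000e-01]
white 0.014 [309. 214.] 14226.5 [526.1 -43.3 110.2  54.7  -9.3]
white 0.014 [523. 205.] 11545.0 [553.8  92.6 116.1  54.5  12.3]
white 0.014 [ 16. 148.] 1758.5 [ 450.2 -212.3   34.8   22.7  -13.9]
```

View pics/w1.png

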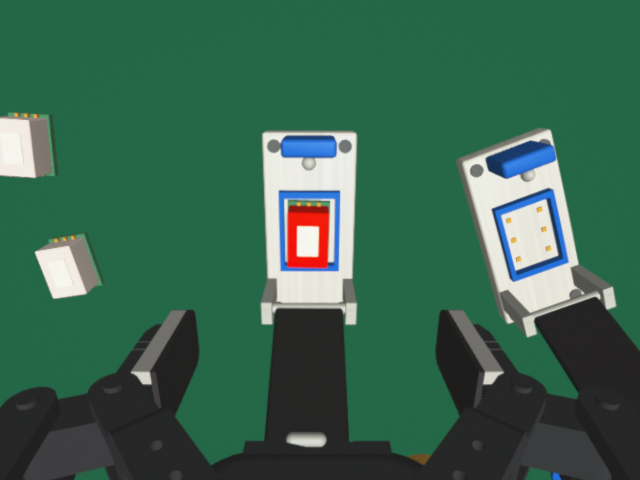

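The wrist view has the red relay centred in nest C at (308,236), the open cover clear of the fingers, and nest B to the right at (531,234).

Request:
step_arm(
  increments=[
    [[1,0.5,-5,40,0,0,0.3],[1,0.5,-5,40,0,0,0.3],[1,0.5,-5,70,0,0,0.3],[1,0.5,-5,85,0,0,0.3],[1,0.5,-5,99.5,0,0,0.3],[1,0.5,-5,99.5,0,0,0.3],[1,0.5,-5,99.5,0,0,0.3]],
  ],
)

```text
t: 3.13
eef_pos: [0.5291, -0.0446, 0.0222]
tool_rot: [-0.0, 0.083, 0.997, 0.0]
contact_force: [-0.5, 0.4, 0.5]
gripper_width: 0.997
grasp_force: 0.0
```

Request:
step_arm(
  increments=[
    [[-1,0,0,0,0,0,0],[-1,0,0,0,0,0,0],[-1,0,0,0,0,0,0],[-1,0,0,0,0,0,0],[-1,0,0,0,0,0,0],[-1,0,0,0,0,0,0],[-1,0,0,0,0,0,0],[-1,0,0,0,0,0,0]],
  ],
  force=50,
)

```text
t: 3.8
eef_pos: [0.5297, -0.0456, 0.022]
tool_rot: [0.0, 0.084, 0.997, 0.0]
contact_force: [-1.2, 0.0, 5.8]
gripper_width: 0.262
grasp_force: 49.5
```

Request:
step_arm(
  increments=[
    [[-1,0,0,-40,0,0,0],[-1,0,0,-80,0,0,0],[-1,0,0,-120,0,0,0],[-1,0,0,-130,0,0,0],[-1,0,0,-130,0,0,0],[-1,0,0,-130,0,0,0]],
  ],
)

```text
t: 4.3
eef_pos: [0.5294, -0.0454, 0.1516]
tool_rot: [0.001, 0.083, 0.997, 0.0]
contact_force: [-0.7, 0.2, -0.5]
gripper_width: 0.262
grasp_force: 50.8
```

```bash
python3 - <<'E'
from h import *
print(goal([.486,.380,.15],80.5),bot.get_obs()['gripper_width'],bot.get_obs()['grasp_force'])
E
```

```text
(array([113.5, 412.3,   1.7]), array([ 0.04,  0.06, -0.07])) 0.26247822466132975 50.77959716320038
```

Request:
step_arm(
  increments=[
    [[-1,113.5,412.5,2,0,0,0],[-1,113.5,412.5,2,0,0,0],[-1,113.5,412.5,2,0,0,0],[-1,113.5,412.5,2,0,0,0],[-1,113.5,412.5,2,0,0,0],[-1,113.5,412.5,2,0,0,0],[-1,113.5,412.5,2,0,0,0],[-1,113.5,412.5,2,0,0,0],[-1,113.5,412.5,2,0,0,0],[-1,113.5,412.5,2,0,0,0]],
  ],
)

```text
t: 5.13
eef_pos: [0.4853, 0.37, 0.1468]
tool_rot: [-0.001, 0.083, 0.997, -0.001]
contact_force: [0.5, -0.2, 0.3]
gripper_width: 0.264
grasp_force: 50.8
```

Request:
step_arm(
  increments=[
    [[-1,0,0,0,0,0,0],[-1,0,0,0,0,0,0],[-1,0,0,0,0,0,0],[-1,0,0,0,0,0,0]],
  ],
)

```text
t: 5.47
eef_pos: [0.4872, 0.3665, 0.148]
tool_rot: [-0.001, 0.085, 0.996, -0.001]
contact_force: [-0.0, -0.6, 0.1]
gripper_width: 0.266
grasp_force: 50.8
```

```bash
python3 look.py w2; python3 - <<'E'
from h import *
print(goal([.486,.380,.06],80.5),bot.get_obs()['gripper_width'],bot.get_obs()['grasp_force'])
E
```

```text
[0.4875 0.3665 0.1485]
red 0.036 [340. 235.] 44193.5 [506.8 373.4 172.8 154.6  21.2]
blue 0.02 [ 12. 361.] 467.5 [562.1 110.9  55.3  24.7 -24.8]
blue 0.02 [122. 282.] 3305.5 [511.3 219.   51.8  38.8  -7.1]
blue 0.02 [ 98. 217.] 1027.5 [460.5 218.7  43.3  15.   83.7]
blue 0.02 [531. 199.] 9861.0 [524.4 510.4 301.7  17.4  -0. ]
white 0.022 [  6. 362.] 329.0 [562.2 107.5  34.   15.5 -24.8]
white 0.022 [317. 335.] 1478.0 [574.9 350.7  37.5  25.4  -9.7]
white 0.022 [ 24. 374.] 1659.0 [571.9 123.  105.2  52.3 -24.9]
white 0.022 [124. 266.] 8709.5 [508.3 223.2 115.8  54.2  -7.2]
white 0.014 [  6. 362.] 329.0 [566.8  99.4  35.   16.  -24.8]
white 0.014 [317. 335.] 1478.0 [579.9 349.8  38.7  26.2  -9.7]
white 0.014 [ 24. 374.] 1659.0 [576.7 115.3 108.3  53.8 -24.9]
white 0.014 [124. 266.] 8709.5 [511.2 218.5 119.3  55.9  -7.2]
(array([ 3.7, 13.2, 88.4]), array([-0.12, -0.04, -0.24])) 0.2679937342765848 50.76549053192139
```

View pics/w2.png

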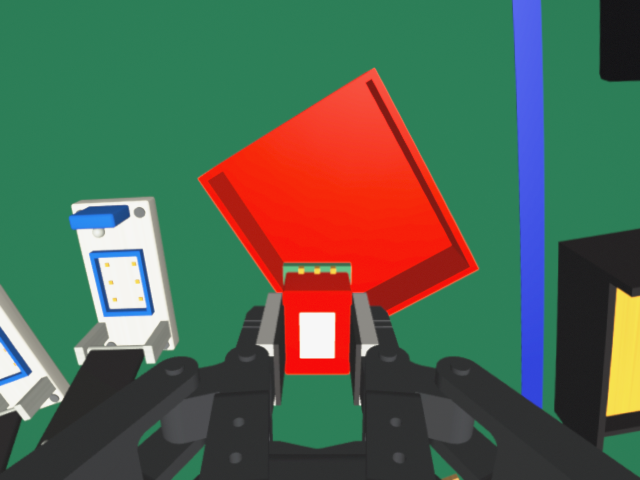

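The red relay is held and hangs over the bin. I'll take the bin centre from its rim corners at (199,180) and (478,268).

```bash
python3 - <<'E'
from h import *
c=bot.read_camera("wrist")
P=ray(c,[[199,180],[375,70],[478,268]],.045);print(P,(P[0]+P[2])/2,np.linalg.norm(P[0]-P[1]),np.linalg.norm(P[2]-P[1]))
m=(P[0]+P[2])/2;m[2]=.06;print(goal(m,80.5))
E
```

```text
[[0.44431658 0.30178449 0.045     ]
 [0.40083067 0.41355991 0.045     ]
 [0.53004199 0.46369181 0.045     ]] [0.48717928 0.38273815 0.045     ] 0.11993652434769886 0.13859571648154487
(array([ 3.1, 15.8, 88.8]), array([-0.08, -0.03, -0.24]))
```

Request:
step_arm(
  increments=[
    [[-1,3,16,30,0,0,0],[-1,3,16,60,0,0,0],[-1,3,16,88,0,0,0],[-1,3,16,88,0,0,0],[-1,3,16,88,0,0,0],[0.1,3,16,88,0,0,0],[0.1,3,16,88,0,0,0],[0.1,3,16,88,0,0,0],[0.1,3,16,88,0,0,0]],
  ],
)

```text
t: 6.32
eef_pos: [0.4877, 0.3858, 0.063]
tool_rot: [0.001, 0.084, 0.996, 0.001]
contact_force: [0.0, 0.6, 0.6]
gripper_width: 0.55
grasp_force: 0.0
```

Request:
step_arm(
  increments=[
    [[1,0,0,-40,0,0,0],[1,0,0,-80,0,0,0],[1,0,0,-120,0,0,0],[1,0,0,-140,0,0,0],[1,0,0,-140,0,0,0],[1,0,0,-140,0,0,0]],
  ],
)

```text
t: 6.82
eef_pos: [0.4876, 0.3859, 0.2037]
tool_rot: [0.001, 0.084, 0.997, 0.002]
contact_force: [-0.1, 1.0, -0.6]
gripper_width: 1.003
grasp_force: 0.0
```

```bash
python3 - <<'E'
from h import *
c=bot.read_camera("top");cv2.imwrite('pics/t1.png',cv2.resize(c['image'][200:360,80:480,::-1],None,fx=2,fy=2))
for b in blobs(c['image'],'white',100):
    u=b.reshape(-1,2).mean(0)
    if 100<u[1]<340 and 90<u[0]<545: print(u.round(),rect(c,b,.022))
print(goal([.53,-.12,.2],85),goal([.53,.15,.2],85))
E
```

```text
[415. 314.] [ 450.1 -206.6   33.9   23.3  -14. ]
[489. 303.] [ 471.7 -369.3   69.7   18.7   45.2]
[415. 276.] [ 5.302e+02 -2.060e+02  3.280e+01  2.180e+01  2.000e-01]
[221. 282.] [510.6 216.8 117.5  54.6  -7. ]
[340. 275.] [528.8 -43.4 117.   55.3  -9.8]
[280. 266.] [553.3  92.7 116.8  54.7  12.4]
(array([-126.7, -491. ,    1.4]), array([ 0.05,  0.02, -4.57])) (array([ -81.8, -224.7,    1.7]), array([ 0.05,  0.02, -4.57]))
```

View pics/t1.png

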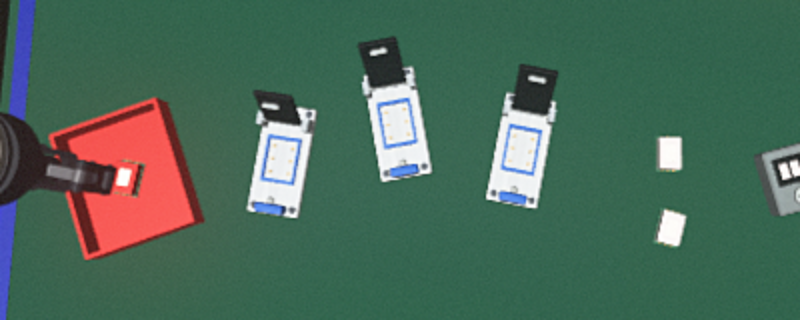

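The relay lies in the bin at (130,178) in the crop, all three nests are empty, and the white relays haven't moved. Next is the relay at (531,-206).

Request:
step_arm(
  increments=[
    [[1,-120,-320,1,0,0,-5],[1,-120,-320,1,0,0,-5],[1,-120,-320,1,0,0,-5],[1,-120,-320,1,0,0,-5],[1,-120,-320,1,0,0,-5],[1,-120,-320,1,0,0,-5],[1,-120,-320,1,0,0,-5],[1,-120,-320,1,0,0,-5],[1,-120,-320,1,0,0,-5],[1,-120,-320,1,0,0,-5]],
  ],
)

```text
t: 7.7
eef_pos: [0.5513, 0.0448, 0.1992]
tool_rot: [-0.001, 0.044, 0.999, -0.001]
contact_force: [1.1, 0.2, -0.3]
gripper_width: 0.999
grasp_force: 0.0
```

```bash
python3 - <<'E'
from h import *
print(goal([.531,-.2055,.12],90.2))
E
```

```text
(array([  -1.8, -250.9,   79.8]), array([-0.14, -0.12, -5.21]))
```

Request:
step_arm(
  increments=[
    [[1,-2,-251,0,0,0,-5.2],[1,-2,-251,0,0,0,-5.2],[1,-2,-251,0,0,0,-5.2],[1,-2,-251,0,0,0,-5.2],[1,-2,-251,0,0,0,-5.2],[1,-2,-251,80,0,0,-5.2],[1,-2,-251,80,0,0,-5.2],[1,-2,-251,80,0,0,-5.2],[1,-2,-251,80,0,0,-5.2],[1,-2,-251,80,0,0,-5.2]],
  ],
)

```text
t: 8.53
eef_pos: [0.5343, -0.1987, 0.1202]
tool_rot: [-0.001, -0.006, 1.0, 0.001]
contact_force: [0.5, -0.3, 1.2]
gripper_width: 0.999
grasp_force: 0.0
```

```bash
python3 - <<'E'
from h import *
print(goal([.531,-.2055,.009],90.2))
E
python3 look.py
```

```text
(array([  3.2,  -6.9, 111.2]), array([ 0.07, -0.08,  0.52]))
[ 0.5352 -0.1986  0.1212]
blue 0.02 [564. 227.] 4583.0 [530.4 -45.3  50.7  39.4  -9.3]
blue 0.02 [606. 146.] 1106.5 [478.4 -28.8  46.3  10.6  79.3]
white 0.022 [ 52. 219.] 401.0 [ 527.1 -361.    17.6   10.1   17.2]
white 0.022 [305. 227.] 2044.0 [ 531.2 -206.    33.7   24.     0.7]
white 0.022 [ 71. 213.] 408.5 [ 523.3 -348.5   17.7   10.1   16.5]
white 0.022 [ 90. 207.] 419.5 [ 519.6 -335.8   17.7   10.1   16.9]
white 0.022 [ 50. 163.] 334.5 [ 492.9 -356.7   22.    13.9   -3.9]
white 0.022 [563. 213.] 11553.5 [529.5 -49.5 118.   53.1  -9.4]
white 0.022 [ 12. 143.] 569.5 [ 481.9 -377.9   23.2   12.9   48.5]
white 0.022 [303.  87.] 2682.5 [ 450.5 -207.3   33.8   23.8  -13.7]
white 0.014 [ 52. 219.] 401.0 [ 529.6 -366.3   18.2   10.4   17.2]
white 0.014 [305. 227.] 2044.0 [ 533.8 -206.2   34.8   24.8    0.7]
white 0.014 [ 71. 213.] 408.5 [ 525.6 -353.4   18.3   10.4   16.5]
white 0.014 [ 90. 207.] 419.5 [ 521.8 -340.4   18.3   10.5   16.9]
white 0.014 [ 50. 163.] 334.5 [ 494.2 -361.9   22.7   14.4   -3.9]
white 0.014 [563. 213.] 11553.5 [532.  -44.6 121.9  54.8  -9.4]
white 0.014 [ 12. 143.] 569.5 [ 482.8 -383.8   24.    13.3   48.5]
white 0.014 [303.  87.] 2682.5 [ 450.4 -207.5   34.9   24.6  -13.7]
```

Request:
step_arm(
  increments=[
    [[1,3.5,-7.5,40,0,0,0.5],[1,3.5,-7.5,75,0,0,0.5],[1,3.5,-7.5,100,0,0,0.5],[1,3.5,-7.5,111,0,0,0.5],[1,3.5,-7.5,111,0,0,0.5],[1,3.5,-7.5,111,0,0,0.5]],
  ],
)

```text
t: 9.08
eef_pos: [0.5319, -0.2075, 0.0108]
tool_rot: [0.001, -0.002, 1.0, -0.0]
contact_force: [0.8, -1.7, 0.3]
gripper_width: 0.997
grasp_force: 0.0
```

Request:
step_arm(
  increments=[
    [[-1,0,0,0,0,0,0],[-1,0,0,0,0,0,0],[-1,0,0,0,0,0,0],[-1,0,0,0,0,0,0],[-1,0,0,0,0,0,0],[-1,0,0,0,0,0,0],[-1,0,0,0,0,0,0],[-1,0,0,0,0,0,0]],
  ],
  force=60,
)

```text
t: 9.75
eef_pos: [0.531, -0.2084, 0.0102]
tool_rot: [0.001, -0.001, 1.0, -0.0]
contact_force: [-1.2, 1.7, 7.3]
gripper_width: 0.262
grasp_force: 59.7
```

Request:
step_arm(
  increments=[
    [[-1,0,0,-40,0,0,0],[-1,0,0,-80,0,0,0],[-1,0,0,-120,0,0,0],[-1,0,0,-120,0,0,0],[-1,0,0,-120,0,0,0],[-1,0,0,-120,0,0,0]],
  ],
)

```text
t: 10.25
eef_pos: [0.5301, -0.2078, 0.1292]
tool_rot: [-0.0, -0.001, 1.0, 0.0]
contact_force: [-0.7, 0.8, -0.8]
gripper_width: 0.258
grasp_force: 59.1
```

```bash
python3 - <<'E'
from h import *
print(goal([.5298,-.0437,.13],80.6))
E
```

```text
(array([-1.000e-01,  1.641e+02, -7.000e-01]), array([ 0.03, -0.02,  9.53]))
```

Request:
step_arm(
  increments=[
    [[-1,0,164,-1,0,0,5],[-1,0,164,-1,0,0,9.5],[-1,0,164,-1,0,0,9.5],[-1,0,164,-1,0,0,9.5],[-1,0,164,-1,0,0,9.5],[-1,0,164,-1,0,0,9.5],[-1,0,164,-1,0,0,9.5],[-1,0,164,-1,0,0,9.5]],
  ],
)

```text
t: 10.92
eef_pos: [0.5293, -0.046, 0.1296]
tool_rot: [-0.001, 0.083, 0.997, -0.001]
contact_force: [0.3, -0.5, -0.2]
gripper_width: 0.264
grasp_force: 59.2
```

```bash
python3 look.py w3; python3 - <<'E'
from h import *
print(goal([.5298,-.0437,.045],80.6),bot.get_obs()['gripper_width'])
E
```

```text
[ 0.5295 -0.0462  0.1298]
blue 0.02 [602. 443.] 324.5 [745.6 149.7  45.   12.2  47.7]
blue 0.02 [321. 223.] 3962.5 [527.5 -43.7  46.3  36.4  -9.5]
blue 0.02 [536. 229.] 4293.0 [554.8  92.1  52.6  37.9  12.1]
blue 0.02 [526. 155.] 1401.0 [505.1  86.5  39.6  16.4 -78.1]
blue 0.02 [321. 145.] 963.0 [478.7 -35.4  31.1  11.2  80.5]
white 0.022 [321. 226.] 2812.0 [528.7 -43.9  39.5  30.2  -9.5]
white 0.022 [320. 242.] 11636.0 [551.8 -47.8 163.5  52.9  -9.5]
white 0.022 [528. 200.] 10835.0 [550.4  88.5 112.   52.7  12.3]
white 0.022 [ 34. 147.] 1974.5 [ 450.  -207.3   33.7   23.7  -13.9]
white 0.014 [321. 226.] 2812.0 [531.2 -44.2  40.8  31.2  -9.5]
white 0.014 [320. 242.] 11636.0 [555.1 -48.3 168.7  54.6  -9.5]
white 0.014 [528. 200.] 10835.0 [553.6  92.4 115.6  54.4  12.3]
white 0.014 [ 34. 147.] 1974.5 [ 450.  -212.8   34.7   24.5  -13.9]
(array([ 0.1,  2.6, 84.8]), array([-0.06, -0.06, -0.15])) 0.2662566373399873
```

View pics/w3.png

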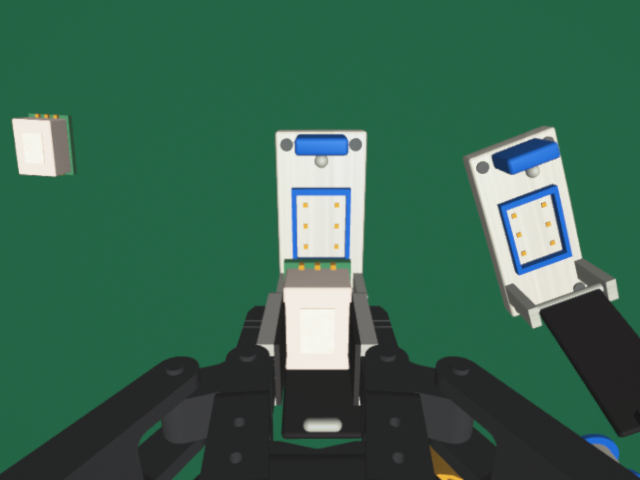

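The white relay is held square over nest C, with its case top between (284,290) and (350,370). I'll check how far it sits off the tool axis.

```bash
python3 - <<'E'
from h import *
c=bot.read_camera("wrist");P,R=pose()
Q=ray(c,[[284,290],[351,290],[350,369],[285,369]],P[2]-.010+.022)
print(R.inv().apply(Q-P)*1000, bot.get_obs()['gripper_width'])
print(goal([.5298,-.0438,.045],80.6))
E
```

```text
[[ 16.16033275 -11.69736463 -11.97898857]
 [ 16.16852905  11.42606608 -11.99823614]
 [-16.28681319  11.92373632 -12.02130236]
 [-16.30460441 -12.19354057 -12.00123397]] 0.26238510501830403
(array([ 0.2,  2.3, 85. ]), array([-0.05, -0.04, -0.15]))
```

Request:
step_arm(
  increments=[
    [[-1,0.2,2.3,30,0,0,0],[-1,0.2,2.3,60,0,0,0],[-1,0.2,2.3,80,0,0,0],[-1,0.2,2.3,90,0,0,0],[-1,0.2,2.3,97,0,0,0],[-1,0.2,2.3,102,0,0,0],[-1,0.2,2.3,105,0,0,0],[-1,0.2,2.3,105,0,0,0],[-1,0.2,2.3,105,0,0,0]],
  ],
)

```text
t: 11.77
eef_pos: [0.5309, -0.042, 0.0261]
tool_rot: [0.001, 0.082, 0.997, 0.0]
contact_force: [-0.4, -0.1, -0.3]
gripper_width: 0.262
grasp_force: 59.2
```

```bash
python3 - <<'E'
from h import *
c=bot.read_camera("wrist")
print(goal([.5298,-.0438,.024],80.6),bot.get_obs()['contact_force'])
E
```

```text
(array([ 0.9, -2. ,  2.2]), array([0.02, 0.08, 0.01])) [-0.14816845 -0.70584449 -0.31191843]
```

Request:
step_arm(
  increments=[
    [[-1,0.7,-1.5,1,0,0,0],[-1,0.7,-1.5,2,0,0,0],[-1,0.7,-1.5,2,0,0,0],[0.2,0.7,-1.5,2,0,0,0],[0.2,0.7,-1.5,2,0,0,0],[0.2,0.7,-1.5,2,0,0,0],[0.2,0.7,-1.5,-40,0,0,0],[0.2,0.7,-1.5,-80,0,0,0],[0.2,0.7,-1.5,-120,0,0,0],[0.2,0.7,-1.5,-120,0,0,0]],
  ],
)

```text
t: 12.65
eef_pos: [0.5338, -0.044, 0.1522]
tool_rot: [0.006, 0.082, 0.997, 0.001]
contact_force: [0.5, -0.8, -0.3]
gripper_width: 0.6
grasp_force: 0.0
```

```bash
python3 look.py w4
```

```text
[ 0.5323 -0.0434  0.1493]
blue 0.02 [316. 208.] 3707.5 [529.8 -43.9  50.2  36.1  -9.4]
blue 0.02 [516. 211.] 3689.5 [554.5  92.   51.6  37.6  12.3]
blue 0.02 [505. 142.] 1111.5 [504.8  85.5  37.9  15.5 -77.4]
blue 0.02 [316. 132.] 791.0 [478.6 -35.4  30.9  10.7  80.5]
white 0.022 [316. 193.] 11542.0 [523.  -42.8 105.   53.   -9.4]
white 0.022 [511. 197.] 11052.0 [549.5  88.5 110.4  52.9  12.3]
white 0.022 [ 49. 133.] 1752.5 [ 449.9 -206.7   33.7   23.8  -13.6]
white 0.014 [316. 193.] 11542.0 [525.1 -43.2 108.1  54.5  -9.4]
white 0.014 [511. 197.] 11052.0 [552.4  92.  113.6  54.4  12.3]
white 0.014 [ 49. 133.] 1752.5 [ 449.8 -211.9   34.7   24.4  -13.6]
```

View pics/w4.png

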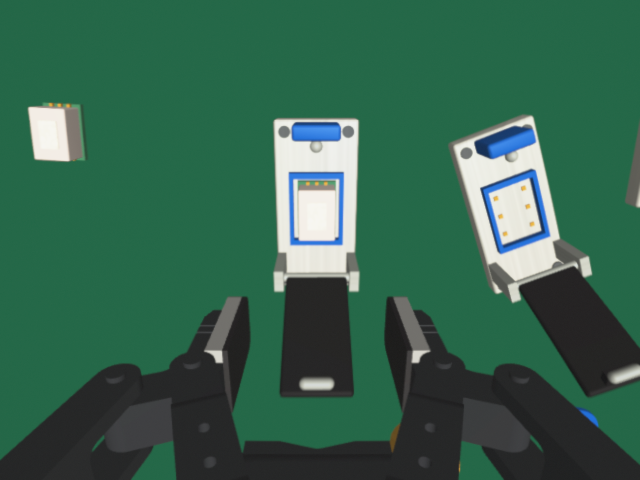

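The relay sits flat in nest C at (317,210), and the cover is open with its front edge at (317,388). To shut it, I'll close the fingers, go over and behind the cover, and sweep it down.

```bash
cat >> h.py <<'E'
S={'C':((.5298,-.0439),-9.4),'B':((.5547,.0928),12.3),'A':((.511,.2177),-7.1)}
def sock(k,x,z,y=0):
    (X,Y),a=S[k];c,s=np.cos(np.radians(a)),np.sin(np.radians(a))
    return goal([X+x/1e3*c-y/1e3*s,Y+x/1e3*s+y/1e3*c,z/1e3],a+90)
E
python3 - <<'E'
from h import *
print(sock('C',112,200),sock('C',112,85))
E
```

```text
(array([-110. ,   -0.8,  -49.9]), array([0.13, 0.44, 0.01])) (array([-109.1,   -1.1,   65.1]), array([0.13, 0.44, 0.01]))
```

Request:
step_arm(
  increments=[
    [[-1,0,-1,-40,0,0,0],[-1,-10,-1,-55,0,0,0],[-1,-45,-1,-55,0,0,0],[-1,-80,-1,-55,0,0,0],[-1,-110,-1,-55,0,0,0],[-1,-110,-1,-55,0,0,0],[-1,-110,-1,-20,0,0,0],[-1,-110,-1,20,0,0,0],[-1,-110,-1,65,0,0,0],[-1,-110,-1,65,0,0,0]],
  ],
)

```text
t: 13.53
eef_pos: [0.6311, -0.0611, 0.0719]
tool_rot: [-0.007, 0.082, 0.997, -0.0]
contact_force: [-1.4, 1.0, 0.0]
gripper_width: 0.003
grasp_force: 0.0
```

```bash
python3 - <<'E'
from h import *
o=bot.get_obs();print(o['gripper_width'],o['contact_force'].round(1) if hasattr(o['contact_force'],'round') else o['contact_force'],pose()[0])
H=40
for th in (2.15,1.8,1.57,1.3,1.0,.75,.5,.3,.15,0):
    u=62*np.cos(th)-5*np.sin(th);w=62*np.sin(th)+5*np.cos(th)
    print(th,'tcp socket x',round(H-(u-11)),'z',round(41+w),end=' | ')
print(sock('C',112,85))
E
```

```text
0.0026726312308501432 [-1.4  1.   0. ] [ 0.6311285  -0.06105564  0.07186421]
2.15 tcp socket x 89 z 90 | 1.8 tcp socket x 70 z 100 | 1.57 tcp socket x 56 z 103 | 1.3 tcp socket x 39 z 102 | 1.0 tcp socket x 22 z 96 | 0.75 tcp socket x 9 z 87 | 0.5 tcp socket x -1 z 75 | 0.3 tcp socket x -7 z 64 | 0.15 tcp socket x -10 z 55 | 0 tcp socket x -11 z 46 | (array([ -9. ,   0.3, -13.3]), array([-0.11, -0.83,  0.05]))
```

Request:
step_arm(
  increments=[
    [[-1,8,0,-18,0,-0.8,0],[-1,20,0,-21,0,-0.8,0],[-1,33,0,-24,0,-0.8,0],[-1,40,0,-26,0,-0.8,0],[-1,47,0,-28,0,-0.8,0],[-1,56,0,-28,0,-0.8,0],[-1,64,0,-28,0,-0.8,0],[-1,72,0,-26,0,-0.8,0],[-1,81,0,-22,0,-0.8,0],[-1,81,0,-22,0,-0.8,0]],
  ],
)

```text
t: 14.37
eef_pos: [0.5551, -0.0486, 0.1013]
tool_rot: [0.005, 0.082, 0.997, -0.0]
contact_force: [-0.6, 0.5, -0.2]
gripper_width: -0.0
grasp_force: 0.0
```

```bash
python3 - <<'E'
from h import *
print(pose()[0],bot.get_obs()['contact_force'])
for s,z in((9,85),(-1,73),(-7,62),(-13,54),(-20,50),(-22,46),(-22,42)): print(s,z,sock('C',s,z)[0],end=' ')
c=bot.read_camera("wrist");cv2.imwrite('pics/w5.png',c['image'][:,:,::-1])
E
```

```text
[ 0.55509454 -0.04858933  0.1012516 ] [-0.55347582  0.50747535 -0.23545811]
9 85 [16.9  0.5 16.1] -1 73 [27.   0.5 28. ] -7 62 [33.1  0.5 38.9] -13 54 [39.2  0.5 46.8] -20 50 [46.3  0.5 50.8] -22 46 [48.3  0.5 54.7] -22 42 [48.3  0.5 58.7]
```

View pics/w5.png

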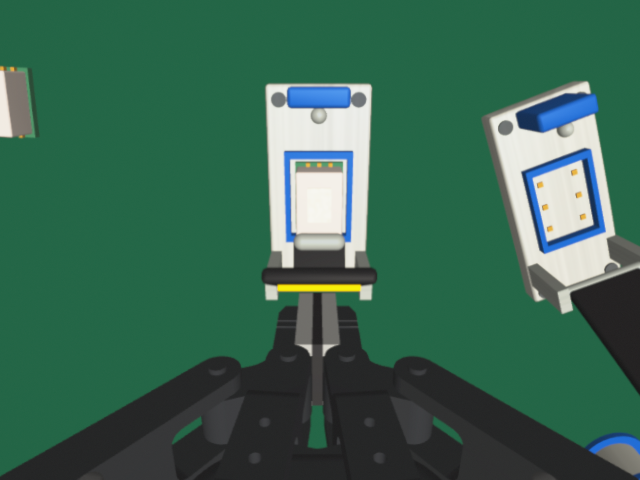

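The fingers are behind cover C and have pushed it past upright: the yellow pad edge is at (318,288) and the cover's front edge is above it. I'll carry on down the arc.

Request:
step_arm(
  increments=[
    [[-1,9,0.5,8,0,0,0],[-1,17,0.5,16,0,0,0],[-1,22,0.5,22,0,0,0],[-1,27,0.5,28,0,0,0],[-1,33,0.5,39,0,0,0],[-1,39,0.5,46,0,0,0],[-1,45,0.5,50,0,0,0],[-1,48,0.5,53,0,0,0],[-1,48,0.5,55,0,0,0],[-1,48,0.5,56,0,0,0]],
  ],
)

```text
t: 15.25
eef_pos: [0.5115, -0.0408, 0.0457]
tool_rot: [0.007, 0.082, 0.997, -0.001]
contact_force: [-0.8, 0.3, 8.4]
gripper_width: 0.001
grasp_force: 4.2
```

```bash
python3 - <<'E'
from h import *
print(pose()[0],bot.get_obs()['contact_force'],sock('C',-22,46)[0])
E
```

```text
[ 0.51147423 -0.04079657  0.04572405] [-0.79120551  0.26307617  8.36759682] [ 3.4 -0.1 -0.3]
```

Force is 8.4 N and the pad is nearly at its shut height. I'll press a few mm deeper, then lift.

Request:
step_arm(
  increments=[
    [[-1,3,0,2,0,0,0],[-1,3,0,3,0,0,0],[-1,3,0,4,0,0,0],[-1,3,0,4,0,0,0],[-1,3,0,4,0,0,0]],
  ],
)

```text
t: 15.67
eef_pos: [0.5114, -0.0408, 0.0445]
tool_rot: [0.01, 0.082, 0.997, 0.0]
contact_force: [-3.2, -0.2, 30.9]
gripper_width: 0.001
grasp_force: 15.3
```

Request:
step_arm(
  increments=[
    [[-1,3,0,-10,0,0,0],[-1,3,0,-50,0,0,0],[-1,3,0,-90,0,0,0],[-1,3,0,-100,0,0,0],[-1,3,0,-100,0,0,0],[-1,3,0,-100,0,0,0]],
  ],
)

```text
t: 16.17
eef_pos: [0.5037, -0.0392, 0.1415]
tool_rot: [0.007, 0.082, 0.997, -0.0]
contact_force: [-0.4, -0.4, -0.5]
gripper_width: -0.001
grasp_force: 0.0
```

```bash
python3 look.py w6; python3 - <<'E'
from h import *
print(goal([.45,-.2067,.12],76.3))
E
```

```text
[ 0.503  -0.0393  0.1406]
blue 0.02 [517. 257.] 3588.5 [554.1  92.1  52.3  37.5  12.4]
blue 0.02 [507. 192.] 1244.0 [505.7  85.7  37.4  18.2 -78.2]
blue 0.02 [316. 182.] 927.0 [479.4 -36.   30.8  13.7  80.6]
white 0.022 [316. 280.] 807.0 [546.8 -46.9  25.6  17.5  80.6]
white 0.022 [316. 227.] 4357.0 [513.9 -41.4  90.5  53.5  -9.4]
white 0.022 [513. 244.] 11065.5 [550.1  88.8 114.4  53.2  12.3]
white 0.022 [ 48. 182.] 1737.0 [ 449.6 -207.1   34.1   24.   -13.7]
white 0.014 [316. 280.] 807.0 [550.6 -47.6  26.4  18.   80.6]
white 0.014 [316. 227.] 4357.0 [516.7 -41.9  93.3  55.1  -9.4]
white 0.014 [513. 244.] 11065.5 [554.   92.3 117.9  54.9  12.3]
white 0.014 [ 48. 182.] 1737.0 [ 450.5 -212.6   35.1   24.7  -13.7]
(array([  25.3, -173.8,   20.3]), array([0.02, 0.69, 4.34]))
```

View pics/w6.png

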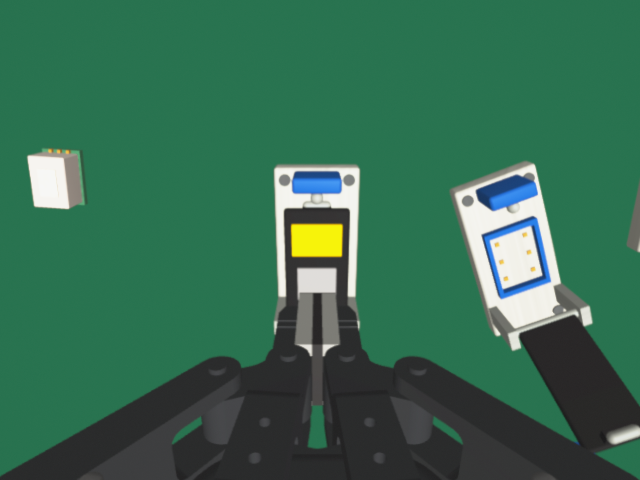

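Cover C is flat and stays shut with its pad at (317,240). The second relay is still at (450,-207), so I'll fetch it.

Request:
step_arm(
  increments=[
    [[1,25,-174,0,0,0.7,4.3],[1,25,-174,0,0,0.7,4.3],[1,25,-174,0,0,0.7,4.3],[1,25,-174,0,0,0.7,4.3],[1,25,-174,0,0,0.7,4.3],[1,25,-174,20,0,0.7,4.3],[1,25,-174,20,0,0.7,4.3],[1,25,-174,20,0,0.7,4.3],[1,25,-174,20,0,0.7,4.3],[1,25,-174,20,0,0.7,4.3]],
  ],
)

```text
t: 17.05
eef_pos: [0.4516, -0.2065, 0.1213]
tool_rot: [0.001, 0.118, 0.993, 0.0]
contact_force: [-0.7, 0.0, -0.5]
gripper_width: 1.003
grasp_force: 0.0
```

```bash
python3 look.py|grep -v "0.014"; python3 - <<'E'
from h import *
print(goal([.45,-.207,.009],76.3))
c=bot.read_camera("wrist")
for b in blobs(c['image'],'yellow',200): print(rect(c,b,.046), S['C'][0][0]-.022*.9866,S['C'][0][1]+.022*.163)
E
```

```text
[ 0.4518 -0.2066  0.1215]
red 0.036 [  7. 317.] 417.5 [ 458.1 -410.4   25.6   12.5  -28.4]
blue 0.02 [563. 284.] 769.5 [527.1 -57.3  52.2  15.7  -9.9]
blue 0.02 [606. 212.] 1393.5 [481.8 -29.6  46.2  16.9  80. ]
white 0.022 [591. 361.] 414.5 [593.1 -39.6  51.3  16.2  79.8]
white 0.022 [ 92. 336.] 2984.0 [ 491.2 -377.5   97.5   57.8   74.6]
white 0.022 [608. 316.] 1147.5 [556.  -30.3  26.9  24.7  80.3]
white 0.022 [315. 227.] 2279.5 [ 448.3 -207.1   37.8   24.2  -13.1]
white 0.022 [571. 258.] 4260.0 [523.5 -49.1 117.1  54.5  -9.1]
(array([  1.8,  -0.9, 112.5]), array([0.04, 0.11, 0.1 ]))
[509.1 -40.6  31.4  22.   80.5] 0.5080948000000001 -0.040314
```

Request:
step_arm(
  increments=[
    [[1,1.5,-1,40,0,0,0],[1,1.5,-1,75,0,0,0],[1,1.5,-1,100,0,0,0],[1,1.5,-1,112,0,0,0],[1,1.5,-1,112,0,0,0],[1,1.5,-1,112,0,0,0]],
  ],
)

```text
t: 17.65
eef_pos: [0.4502, -0.208, 0.0097]
tool_rot: [0.001, 0.119, 0.993, 0.0]
contact_force: [-0.3, -0.6, 0.2]
gripper_width: 0.998
grasp_force: 0.0
```

Request:
step_arm(
  increments=[
    [[-1,0,0,0,0,0,0],[-1,0,0,0,0,0,0],[-1,0,0,0,0,0,0],[-1,0,0,0,0,0,0],[-1,0,0,0,0,0,0],[-1,0,0,0,0,0,0],[-1,0,0,0,0,0,0],[-1,0,0,0,0,0,0]],
  ],
  force=60,
)

```text
t: 18.32
eef_pos: [0.4503, -0.2079, 0.0101]
tool_rot: [0.001, 0.119, 0.993, 0.0]
contact_force: [-1.8, 0.9, 9.5]
gripper_width: 0.266
grasp_force: 59.0
```

Request:
step_arm(
  increments=[
    [[-1,0,0,-40,0,0,0],[-1,0,0,-80,0,0,0],[-1,0,0,-120,0,0,0],[-1,0,0,-150,0,0,0],[-1,0,0,-150,0,0,0],[-1,0,0,-150,0,0,0]],
  ],
)

```text
t: 18.82
eef_pos: [0.4507, -0.208, 0.1611]
tool_rot: [0.003, 0.119, 0.993, 0.0]
contact_force: [0.1, 0.8, -0.9]
gripper_width: 0.263
grasp_force: 59.6
```

```bash
python3 - <<'E'
from h import *
print(sock('B',0,150))
E
```

```text
(array([-29.9, 316.8,  11.7]), array([ 1.000e-02,  3.500e-01, -2.596e+01]))
```

Request:
step_arm(
  increments=[
    [[-1,-30,317,0,0,0,-26],[-1,-30,317,0,0,0,-26],[-1,-30,317,0,0,0,-26],[-1,-30,317,0,0,0,-26],[-1,-30,317,0,0,0,-26],[-1,-30,317,0,0,0,-26],[-1,-30,317,0,0,0,-26],[-1,-30,317,0,0,0,-26],[-1,-30,317,12,0,0,-26],[-1,-30,317,12,0,0,-26]],
  ],
)

```text
t: 19.65
eef_pos: [0.5517, 0.0948, 0.1442]
tool_rot: [-0.002, -0.109, 0.994, -0.0]
contact_force: [-1.1, -1.1, -0.2]
gripper_width: 0.257
grasp_force: 59.6
```

```bash
python3 - <<'E'
from h import *
print(pose()[0],bot.get_obs()['gripper_width'],sock('B',0,130))
E
```

```text
[0.55173182 0.09484554 0.14420342] 0.25738641713768823 (array([-2.5, -2.6, 14.2]), array([-0.02, -0.21,  0.26]))
```

Request:
step_arm(
  increments=[
    [[-1,-2.5,-2.6,10,0,0,0.2],[-1,-2.5,-2.6,14,0,0,0.2],[-1,-2.5,-2.6,14,0,0,0.2],[-1,-2.5,-2.6,14,0,0,0.2]],
  ],
)

```text
t: 19.98
eef_pos: [0.5563, 0.0895, 0.1331]
tool_rot: [0.0, -0.104, 0.995, -0.0]
contact_force: [-0.2, -0.6, -0.6]
gripper_width: 0.26
grasp_force: 59.6
```

```bash
python3 - <<'E'
from h import *
c=bot.read_camera("wrist");P,R=pose();im=c['image']
print(P,sock('B',0,26),bot.get_obs()['gripper_width'])
cv2.imwrite('pics/w7.png',im[:,:,::-1])
for b in blobs(im,'blue',300): print(rect(c,b,.02))
# case-top in hand: white region in the held window
E
```

```text
[0.55662869 0.08989183 0.13356492] (array([  1.4,   3.3, 107.6]), array([-0.02,  0.09, -0.29])) 0.260367372327651
[554.   92.6  48.3  36.4  12.2]
[511.7 216.8  50.4  38.9  -7.2]
[504.3  82.2  30.9  11.3 -78. ]
[532.6 -28.5  51.3   8.   -9. ]
[457.7 230.6  44.2  13.   83.8]
[477.7 -39.9  40.1  11.1  80.7]
```

View pics/w7.png

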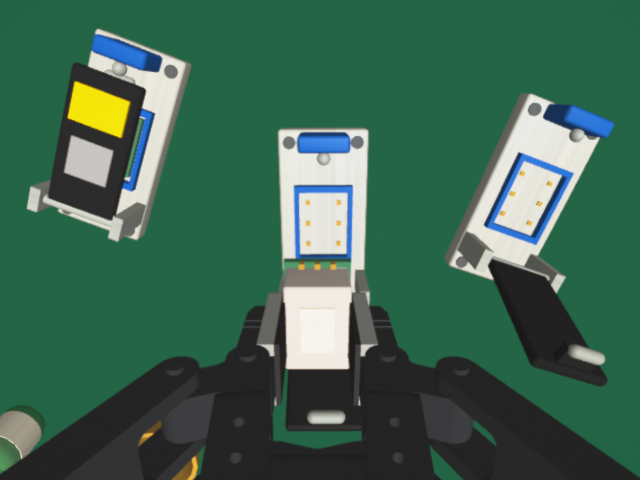

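The second relay is held just like the first, (284,288) to (350,369). It sits a few mm to one side of nest B, as the numbers say, so I'll correct while lowering.

Request:
step_arm(
  increments=[
    [[-1,1,2.5,30,0,0,-0.3],[-1,1,2.5,60,0,0,-0.3],[-1,1,2.5,78,0,0,-0.3],[-1,1,2.5,78,0,0,-0.3],[-1,1,2.5,78,0,0,-0.3],[-1,1,2.5,78,0,0,-0.3]],
  ],
)

```text
t: 20.53
eef_pos: [0.5565, 0.0931, 0.0569]
tool_rot: [0.002, -0.108, 0.994, 0.0]
contact_force: [0.7, 0.5, -1.4]
gripper_width: 0.262
grasp_force: 59.6
```

```bash
python3 - <<'E'
from h import *
print(sock('B',0,25),bot.get_obs()['gripper_width'])
E
```

```text
(array([ 2. ,  0.1, 31.9]), array([-0.01,  0.23,  0.08])) 0.2617062883037033
```

Request:
step_arm(
  increments=[
    [[-1,1.7,0,10,0,0,0],[-1,1.7,0,18,0,0,0],[-1,1.7,0,24,0,0,0],[-1,1.7,0,28,0,0,0],[-1,1.7,0,31,0,0,0],[-1,1.7,0,32,0,0,0],[-1,1.7,0,32,0,0,0],[-1,1.7,0,32,0,0,0]],
  ],
)

```text
t: 21.2
eef_pos: [0.5534, 0.0929, 0.0242]
tool_rot: [0.0, -0.108, 0.994, 0.0]
contact_force: [-3.6, 0.1, 8.5]
gripper_width: 0.26
grasp_force: 60.9
```

Contact came at TCP z 24 mm, which puts the relay's underside on the nest floor. Releasing.

Request:
step_arm(
  increments=[
    [[0.2,0,0,0,0,0,0],[0.2,0,0,0,0,0,0],[0.2,0,0,0,0,0,0],[0.2,0,0,-40,0,0,0],[0.2,0,0,-80,0,0,0],[0.2,0,0,-120,0,0,0],[0.2,0,0,-120,0,0,0],[0.2,0,0,-120,0,0,0]],
  ],
)

```text
t: 21.87
eef_pos: [0.5554, 0.0933, 0.146]
tool_rot: [0.004, -0.108, 0.994, 0.001]
contact_force: [0.0, -0.5, -0.8]
gripper_width: 0.598
grasp_force: 0.0
```

```bash
python3 look.py w8|grep -v 0.014; python3 - <<'E'
from h import *
print(sock('B',112,200))
E
```

```text
[0.5539 0.0932 0.1442]
red 0.036 [637. 258.] 357.5 [533.  307.3  69.    5.8  26.9]
blue 0.02 [322. 441.] 308.0 [741.9 138.1  36.6  12.  -71.9]
blue 0.02 [317. 215.] 3793.5 [554.5  92.8  50.3  36.2  12.3]
blue 0.02 [513. 193.] 3987.0 [511.1 216.6  49.8  38.3  -7. ]
blue 0.02 [317. 138.] 769.5 [504.   81.9  30.4  10.6 -77.6]
blue 0.02 [141. 144.] 523.0 [531.9 -28.4  50.5   7.8  -9.1]
blue 0.02 [561. 118.] 1085.5 [457.2 230.1  42.8  12.3  83.2]
blue 0.02 [129.  51.] 1056.5 [477.2 -39.7  39.9  10.7  80.8]
white 0.022 [ 88. 207.] 563.0 [580.9 -59.8  50.8  14.2  82.5]
white 0.022 [ 93. 154.] 1268.0 [543.6 -57.   25.3  22.5  80.9]
white 0.022 [317. 201.] 11928.5 [547.9  91.5 105.8  52.9  12.3]
white 0.022 [510. 187.] 10396.5 [510.  213.3 114.7  52.9  -7.1]
white 0.022 [105.  60.] 278.5 [485.  -52.9  14.1   8.5  77.9]
white 0.022 [147. 104.] 3125.5 [515.7 -22.7 107.1  49.9  11.1]
(array([-112.9,   -0.8,  -55.4]), array([0.02, 0.2 , 0.13]))
```

View pics/w8.png

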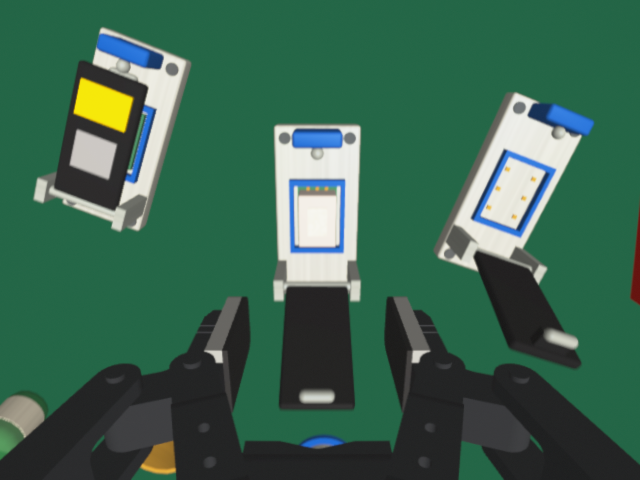

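The relay is flat in nest B at (317,218), with its cover open. I'll do the same cover sweep here.

Request:
step_arm(
  increments=[
    [[-1,0,-1,-40,0,0,0],[-1,-10,-1,-58,0,0,0],[-1,-45,-1,-58,0,0,0],[-1,-80,-1,-58,0,0,0],[-1,-112,-1,-58,0,0,0],[-1,-112,-1,-58,0,0,0],[-1,-112,-1,-20,0,0,0],[-1,-112,-1,20,0,0,0],[-1,-112,-1,58,0,0,0],[-1,-112,-1,58,0,0,0]],
  ],
)

```text
t: 22.75
eef_pos: [0.6561, 0.1152, 0.0758]
tool_rot: [-0.007, -0.108, 0.994, -0.001]
contact_force: [-1.4, 0.6, 0.3]
gripper_width: 0.003
grasp_force: 0.0
```

```bash
python3 - <<'E'
from h import *
print(pose()[0],bot.get_obs()['contact_force'])
for s,z in((95,90),(70,96),(56,100),(39,100),(22,94)): print(s,z,*sock('B',s,z))
E
```

```text
[0.65609899 0.11516583 0.0758348 ] [-1.35717487  0.56503325  0.28446654]
95 90 [  9.   -0.2 -14. ] [-0.03 -0.86  0.14]
70 96 [ 34.1  -0.2 -19.7] [-0.03 -0.86  0.14]
56 100 [ 48.2  -0.2 -23.4] [-0.03 -0.86  0.14]
39 100 [ 65.2  -0.1 -23.2] [-0.03 -0.86  0.14]
22 94 [ 82.1  -0.1 -16.9] [-0.03 -0.86  0.14]
```

Request:
step_arm(
  increments=[
    [[-1,9,0,-14,0,-0.8,0],[-1,21,0,-17,0,-0.8,0],[-1,34,0,-20,0,-0.8,0],[-1,41,0,-22,0,-0.8,0],[-1,48,0,-23,0,-0.8,0],[-1,57,0,-23,0,-0.8,0],[-1,65,0,-23,0,-0.8,0],[-1,73,0,-21,0,-0.8,0],[-1,82,0,-17,0,-0.8,0],[-1,82,0,-17,0,-0.8,0]],
  ],
)

```text
t: 23.58
eef_pos: [0.5803, 0.0978, 0.1013]
tool_rot: [0.006, -0.108, 0.994, 0.001]
contact_force: [0.9, -0.2, -0.7]
gripper_width: 0.004
grasp_force: 0.0
```

```bash
python3 - <<'E'
from h import *
print(pose()[0],bot.get_obs()['contact_force'])
for s,z in((9,85),(-1,73),(-7,62),(-13,54),(-20,50),(-22,46)): print(s,z,sock('B',s,z)[0],end=' ')
c=bot.read_camera("wrist")
for b in blobs(c['image'],'yellow',60): print(b.reshape(-1,2).mean(0),cv2.boundingRect(b))
E
```

```text
[0.58026457 0.09778321 0.10126452] [ 0.86843917 -0.20759828 -0.65088318]
9 85 [17.2  0.6 16.1] -1 73 [27.4  0.6 27.9] -7 62 [33.5  0.6 38.9] -13 54 [39.6  0.7 46.8] -20 50 [46.6  0.7 50.7] -22 46 [48.7  0.7 54.7] [319.00568182 287.46022727] (278, 284, 84, 8)
[47.99547511 51.01357466] (12, 16, 75, 71)
```

Same picture as before, with the pad edge at (319,287). Continuing down and pressing.

Request:
step_arm(
  increments=[
    [[-1,9,0.5,8,0,0,0],[-1,17,0.5,16,0,0,0],[-1,22,0.5,22,0,0,0],[-1,27,0.5,28,0,0,0],[-1,34,0.5,39,0,0,0],[-1,40,0.5,46,0,0,0],[-1,46,0.5,50,0,0,0],[-1,49,0.5,53,0,0,0],[-1,50,0.5,55,0,0,0],[-1,50,0.5,56,0,0,0]],
  ],
)

```text
t: 24.47
eef_pos: [0.535, 0.0882, 0.0458]
tool_rot: [0.008, -0.108, 0.994, 0.001]
contact_force: [-0.7, -0.9, 8.7]
gripper_width: 0.003
grasp_force: 3.9
```

Request:
step_arm(
  increments=[
    [[-1,1,0,2,0,0,0],[-1,1,0,3,0,0,0],[-1,1,0,4,0,0,0],[-1,1,0,4,0,0,0],[-1,1,0,4,0,0,0]],
  ],
)

```text
t: 24.88
eef_pos: [0.535, 0.0882, 0.0444]
tool_rot: [0.009, -0.108, 0.994, 0.002]
contact_force: [-7.7, 0.1, 32.6]
gripper_width: -0.0
grasp_force: 16.1
```

Request:
step_arm(
  increments=[
    [[-1,1,0,-10,0,0,0],[-1,1,0,-50,0,0,0],[-1,1,0,-90,0,0,0],[-1,1,0,-100,0,0,0],[-1,1,0,-100,0,0,0],[-1,1,0,-100,0,0,0]],
  ],
)

```text
t: 25.38
eef_pos: [0.5312, 0.0877, 0.1416]
tool_rot: [0.008, -0.108, 0.994, 0.001]
contact_force: [-0.6, -0.1, 0.2]
gripper_width: -0.0
grasp_force: 0.0
```

```bash
python3 - <<'E'
from h import *
c=bot.read_camera("wrist")
for b in blobs(c['image'],'yellow',200): print(rect(c,b,.046))
for k in 'BC':
    (X,Y),a=S[k];print(k,X-.022*np.cos(np.radians(a)),Y-.022*np.sin(np.radians(a)))
c=bot.read_camera("top");cv2.imwrite('pics/t2.png',cv2.resize(c['image'][180:360,150:550,::-1],None,fx=2,fy=2))
E
```

```text
[534.2  88.3  31.3  21.1 -77.6]
[508.7 -40.9  31.6  21.6  80.5]
B 0.5332049973624242 0.08811333150195051
C 0.5080954124446467 -0.04030682883068431
```

View pics/t2.png

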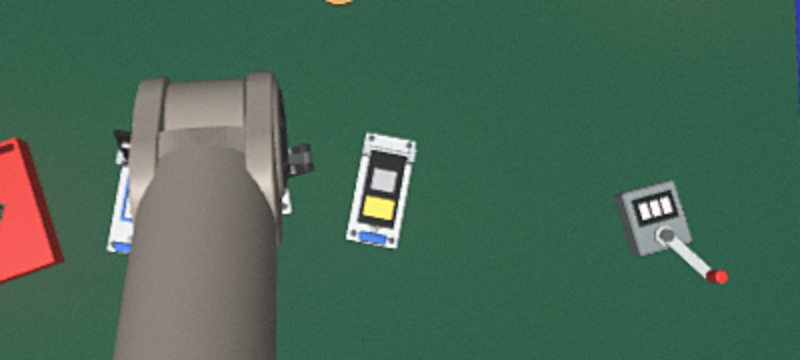

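Both covers are flat and caught: their pads sit at the shut positions within 1 mm in the wrist view. The lever knob is at (718,277) in the crop and its pivot at (666,235). Next I'll straddle the knob and push it along the counter's y.

```bash
cat >> h.py <<'E'
S['K']=((.4874,-.3436),16.8)
E
python3 - <<'E'
from h import *
print(sock('K',-57.5,150,-32.4))
E
```

```text
(array([ 189.4, -448.4,  -12. ]), array([-0.05,  0.72, -4.36]))
```

Request:
step_arm(
  increments=[
    [[0.2,80,-260,-15,0,0.7,-4.4],[0.2,80,-260,-15,0,0.7,-4.4],[0.2,80,-260,-15,0,0.7,-4.4],[0.2,80,-260,-15,0,0.7,-4.4],[0.2,80,-260,-15,0,0.7,-4.4],[0.2,80,-260,-15,0,0.7,-4.4],[0.2,80,-260,-15,0,0.7,-4.4],[0.2,80,-260,-15,0,0.7,-4.4]],
  ],
)

```text
t: 26.15
eef_pos: [0.5067, -0.1902, 0.1544]
tool_rot: [0.0, -0.142, 0.99, -0.001]
contact_force: [0.9, -0.9, 0.4]
gripper_width: 0.602
grasp_force: 0.0
```

```bash
python3 - <<'E'
from h import *
print(sock('K',-57.5,150,-32.4))
c=bot.read_camera("wrist")
for b in blobs(c['image'],'red',100): print(b.reshape(-1,2).mean(0),rect(c,b,.082))
E
```

```text
(array([ 118.7, -174.7,    4.9]), array([-0.17,  0.01, -0.51]))
[ 4.39655172 37.32758621] [ 444.8 -367.1   11.4    6.2    4.9]
```

Request:
step_arm(
  increments=[
    [[0.2,119,-175,5,0,0,-0.5],[0.2,119,-175,5,0,0,-0.5],[0.2,119,-175,5,0,0,-0.5],[0.2,119,-175,5,0,0,-0.5],[0.2,119,-175,5,0,0,-0.5],[0.2,119,-175,5,0,0,-0.5],[0.2,119,-175,5,0,0,-0.5],[0.2,119,-175,5,0,0,-0.5],[0.2,119,-175,5,0,0,-0.5],[0.2,119,-175,5,0,0,-0.5]],
  ],
)

```text
t: 27.03
eef_pos: [0.4473, -0.3829, 0.1497]
tool_rot: [0.002, -0.152, 0.988, 0.001]
contact_force: [-0.2, 0.2, -0.8]
gripper_width: 0.599
grasp_force: 0.0
```

```bash
python3 - <<'E'
from h import *
print(sock('K',-57.5,52,-32.4))
c=bot.read_camera("wrist");cv2.imwrite('pics/w9.png',c['image'][:,:,::-1])
for b in blobs(c['image'],'red',100): print(b.reshape(-1,2).mean(0),rect(c,b,.082),rect(c,b,.067))
E
```

```text
(array([ 8.1, -6.3, 97.6]), array([0.04, 0.21, 0.74]))
[304.13978495 238.25806452] [ 443.1 -391.9   20.9   12.3   17.4] [ 448.3 -390.8   22.4   13.2   17.4]
```

View pics/w9.png

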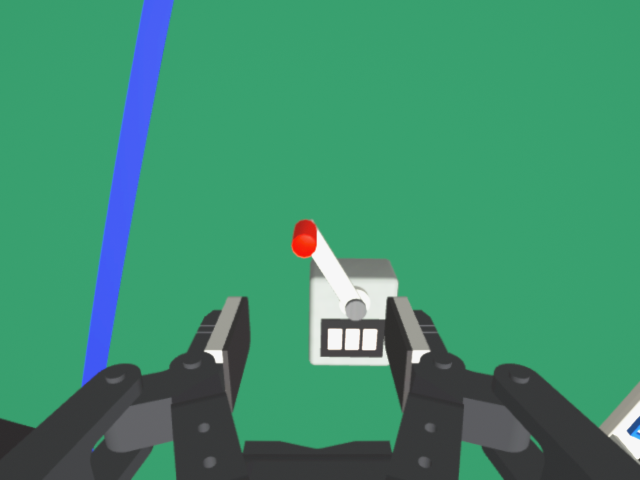

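The knob is at (304,238) between the fingers, at about (446,-391) mm, which agrees with the model. I'll lower over it.

Request:
step_arm(
  increments=[
    [[0.2,8,-7.5,0,0,0,0.7],[0.2,8,-7.5,25,0,0,0.7],[0.2,8,-7.5,50,0,0,0.7],[0.2,8,-7.5,75,0,0,0.7],[0.2,8,-7.5,97,0,0,0.7],[0.2,8,-7.5,97,0,0,0.7],[0.2,8,-7.5,97,0,0,0.7]],
  ],
)

```text
t: 27.67
eef_pos: [0.4401, -0.3949, 0.0528]
tool_rot: [0.001, -0.144, 0.99, 0.0]
contact_force: [0.4, -0.4, 0.5]
gripper_width: 0.601
grasp_force: 0.0
```

```bash
python3 - <<'E'
from h import *
print(pose()[0],bot.get_obs()['contact_force'],sock('K',-57.5,53,56))
E
```

```text
[ 0.44013929 -0.39488762  0.05276489] [ 0.36481478 -0.38013688  0.4555394 ] (array([-2.3, 91.4, -0.2]), array([ 0.03,  0.11, -0.19]))
```

Request:
step_arm(
  increments=[
    [[0.2,-2,15,0,0,0,0],[0.2,-2,28,0,0,0,0],[0.2,-2,38,0,0,0,0],[0.2,-2,48,0,0,0,0],[0.2,-2,58,0,0,0,0],[0.2,-2,68,0,0,0,0],[0.2,-2,76,0,0,0,0],[0.2,-2,82,0,0,0,0],[0.2,-2,85,0,0,0,0],[0.2,-2,85,0,0,0,0]],
  ],
)

```text
t: 28.5
eef_pos: [0.4219, -0.3158, 0.056]
tool_rot: [0.005, -0.145, 0.989, -0.004]
contact_force: [4.4, -5.9, -3.7]
gripper_width: 0.599
grasp_force: 3.6
```

```bash
python3 - <<'E'
from h import *
o=bot.get_obs();print(pose()[0],o['contact_force'],o['gripper_width'],sock('K',-57.5,53,56))
c=bot.read_camera("top");b=[b for b in blobs(c['image'],'red',8) if b.reshape(-1,2).mean(0)[0]>400]
for x in b:
    q=ray(c,[x.reshape(-1,2).mean(0)],.072)[0];d=q[:2]-[.4874,-.3436];print(q,np.linalg.norm(d),np.degrees(np.arctan2(d[1],d[0]))%360,'stop at',180+16.8-31.5)
E
```

```text
[ 0.4219361  -0.31576538  0.05604985] [ 4.40105143 -5.92759442 -3.65649948] 0.5987194528231357 (array([ 2.9, 10.5,  2.9]), array([-0.5 ,  0.52, -0.17]))
```

Request:
step_arm(
  increments=[
    [[0.2,2,4,2,0,0,0],[0.2,2,7,2,0,0,0],[0.2,2,10,2,0,0,0],[0.2,2,10,2,0,0,0],[0.2,2,10,2,0,0,0]],
  ],
)

```text
t: 28.97
eef_pos: [0.4203, -0.3109, 0.0551]
tool_rot: [0.008, -0.144, 0.99, -0.008]
contact_force: [11.4, -14.8, -8.7]
gripper_width: 0.598
grasp_force: 8.2
```

```bash
python3 - <<'E'
from h import *
print(pose()[0],sock('K',-57.5,53,56)[0])
c=bot.read_camera("wrist");cv2.imwrite('pics/w10.png',c['image'][:,:,::-1])
E
```

```text
[ 0.42028982 -0.31088701  0.05507671] [2.8 5.3 1.9]
```

View pics/w10.png

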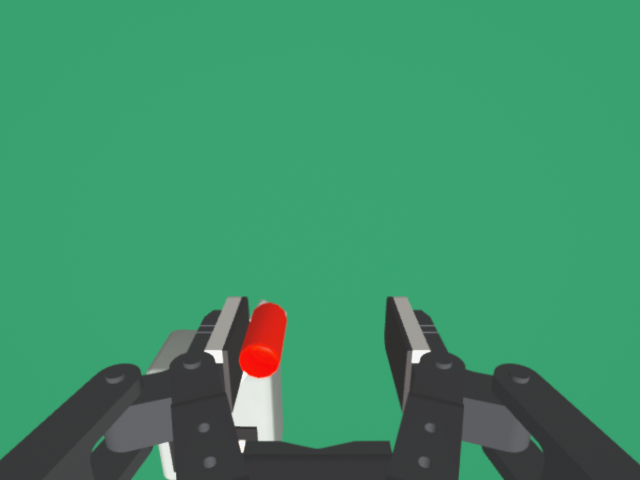

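The knob, top at (262,360), lies against the left pad. Force has risen well past the 6 N spring, so it should be on its stop. I'll check the angle.

```bash
python3 - <<'E'
from h import *
c=bot.read_camera("wrist")
for uv,z in(([262,360],.082),([268,310],.054)):
    q=ray(c,[uv],z)[0];d=q[:2]-[.4874,-.3436];print(q,np.linalg.norm(d),np.degrees(np.arctan2(d[1],d[0]))%360)
print(228.3-np.degrees(1.0))
E
```

```text
[ 0.42710585 -0.32728277  0.082     ] 0.06246307823123228 164.85693877765416
[ 0.42500168 -0.32945594  0.054     ] 0.0639812820602287 167.22837639435576
171.0042204869177
```

The lever is at 165°, its stop. I'll ease back with it and then lift clear.

Request:
step_arm(
  increments=[
    [[0.2,0,-25,0,0,0,0],[0.2,0,-50,0,0,0,0],[0.2,0,-75,0,0,0,0],[0.2,2,-95,0,0,0,0],[0.2,2,-95,0,0,0,0],[0.2,2,-95,-40,0,0,0],[0.2,2,-95,-80,0,0,0],[0.2,2,-95,-120,0,0,0],[0.2,2,-95,-150,0,0,0],[0.2,2,-95,-150,0,0,0]],
  ],
)

```text
t: 29.9
eef_pos: [0.4411, -0.3986, 0.2096]
tool_rot: [0.007, -0.144, 0.99, -0.004]
contact_force: [0.5, -0.6, 0.2]
gripper_width: 0.6
grasp_force: 0.0
```

Request:
step_arm(
  increments=[
    [[0.2,-80,0,-20,0,0,0],[0.2,-80,0,-20,0,0,0],[0.2,-80,0,-20,0,0,0],[0.2,-80,0,-20,0,0,0],[0.2,-80,0,-20,0,0,0],[0.2,-80,0,-20,0,0,0]],
  ],
)

```text
t: 30.4
eef_pos: [0.5135, -0.3734, 0.2217]
tool_rot: [0.001, -0.144, 0.99, -0.0]
contact_force: [-0.5, -0.1, 0.3]
gripper_width: 0.602
grasp_force: 0.0
```

```bash
python3 - <<'E'
from h import *
print(bot.get_obs()['contact_force'])
c=bot.read_camera("top");cv2.imwrite('pics/t3.png',cv2.resize(c['image'][130:350,90:550,::-1],None,fx=1.7,fy=1.7))
E
```

```text
[-0.50649509 -0.07665666  0.32086474]
```

View pics/t3.png

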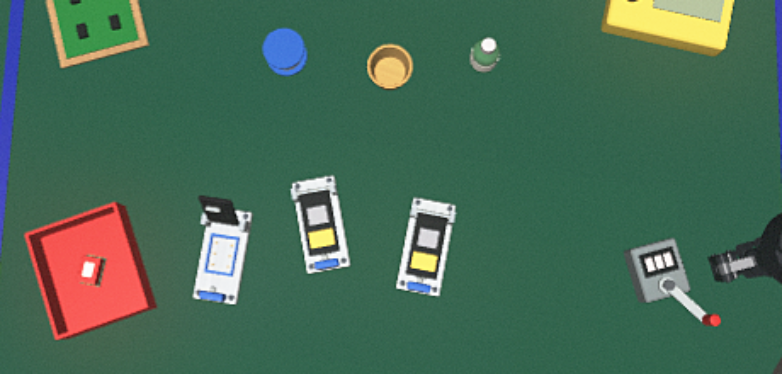

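The red relay is in the bin at (92,270). Covers B and C are shut with pads at (322,239) and (424,262), and no white relay is left on the bench. The lever is back at rest with its knob at (711,320), the bystanders are untouched, and the arm is clear.

```bash
python3 -c "
from station import bot
print(bot.hand_in())"
```

```text
the job is handed in; nothing more can be done
None
```

The job is handed in (no verdict came back): the red relay is in the reject bin, both white relays on the bench are shut in sockets, the lever went to its stop and sprang back, and the flux bottle, tin and spool were left alone.

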